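# Set the stock tags of the bead bins

## Robot

A 7-joint arm with a two-finger parallel gripper is mounted at the origin on the work surface. World frame = base frame: x ahead of the robot, y to its left, z up, the work surface at z = 0. Lengths are in mm, angles in rad, forces in N, time in s.
With the tool pointing down it reaches from about 425 to 950 mm from the base axis. Payload 4.7 kg.
Tool frame: the origin (TCP) lies on the centre line of the jaws, within the pads' length; the fingertips stand 22 mm ahead of it and the grasp point (between the pads) lies 3 mm ahead of it (arm.tips_ahead is the distance from the TCP to the fingertips, in mm); z points along the fingers, x is the direction in which the jaws open and shut, and the axes are right-handed (so a half turn about z gives the same grasp; the last joint's range is limited). The gripper opens to 85 mm and grips with 20 to 120 N. Pads are 22 mm wide; open, the fingers measure 114 mm over their backs; the gripper's body (76 mm by 85 mm) begins 54 mm behind the grasp point. The pads swing forward as they close: fully open they stand 13 mm farther back than shut.
Start: joints at [-1.252, 0.469, -0.049, 1.532, 0.024, 1.141, -0.082], TCP at [230.021, 634.615, 253.335] pointing down, gripper open.
Joint ranges: [-2.59, 2.59], [-0.33, 1.99], [-1.39, 1.29], [0.1, 2.45], [-1.04, 4.18], [0.21, 1.99], [-2.66, 2.66]. Speed limits (rad/s): [2.57, 2.57, 3.14, 3.14, 3.14, 3.14, 3.14].

## Interface

Orientations are given as a unit quaternion [w, x, y, z].
In Python, from station import arm gives the robot as it stands. The module is installed in compiled form; this text tells all that it offers.
- The arm moves only by the tool apply_moves, never from a script. Its argument "steps" is text: rows parted by semicolons, each of 7 numbers parted by spaces: the closure, from 0 (fully open) to 1 (shut), then the shift along the tool's x, y, z in m, then the turn, a rotation vector about the tool's x, y, z in degrees. A call has exactly 5 rows; each row shifts and turns the commanded pose from where the row before left it, along the tool's axes as they then stand; what a row does not reach is not made up. A row lasts 1/12 s, in which the tool goes at most 41.7 mm and 7.16 degrees, less where a joint would pass 70% of its speed; a pose out of reach is approached as far as the arm can. A call with a gripper value outside its range is refused whole. The fingers move at their own pace and stop on an object; "newtons" is the grip in N (left out, the last holds). Time passes only in rows, so rows that do not move let the fingers close, or fill a call up. It gives the time, the measured TCP pose, the force and the opening at its end, in the units of the state.
- arm.state(): the state, without advancing time (a new reading comes with each control period).
- arm.camera(name): name is "scene" or "side" or "wrist"; returns (picture, depth): 420x560x3 uint8, red, green, blue; 420x560 float32, mm along the optical axis (not along the pixel's ray), 0 where there is no reading.
- arm.camera_model(name): a dict with "mtx" (3x3 intrinsics, pixels), "rvec" (rotation vector, rad) and "tvec" (3), from world to camera coordinates, as OpenCV has them. Camera axes: x right, y down, z forward; pixel columns grow to the right and rows downward; lengths in mm; the calibration is good to about 2 mm. A picture is of the moment at which its call begins: read the wrist's pose just before it. camera_model takes no time and is no camera call; for the wrist camera it gives the pose at the moment of the call.
- arm.finish_job(): hands the job in, once; it reports no verdict.
The state is a dict: "t": time; "joint_positions": joint angles; "qvel": joint speeds; "tau": joint torques, N m; "position": TCP position; "orientation": TCP orientation; "ft_force": force on the tool from outside, world axes, zero at the start; "torque": the same for the moment, N m; "finger_gap": finger opening in mm.
Only numpy, scipy, OpenCV 4.12 (cv2) and the standard library are available. Lean on these libraries where they do the work, as an engineer would, in place of code of your own. Each camera call takes 0.05 s, during which the arm holds its last target.

## Task

Each of the three bins on the jeweller's stock board has a hinged two-faced tag in front of it. With the fingertips, push tags over where needed so that the tags of the two full bins lie green face up and the tag of the empty bin lies orange face up. Push gently without gripping the tags, and leave the bins and the other things on the bench where they stand.

Things in the scene. Friction and masses are not known exactly. Their poses are not given: they have to be found in the camera images.
- board: Fixed plywood stock board lying on the bench, 270 (own x) x 470 (own y) x 12 mm thick, carrying three bins in a row along own y and, on the robot's side, three tag holders. Origin: centre of its underside.
- holder_a: Fixed dark steel tag holder, 84 x 30 mm; one of three alike, 145 mm apart along the board, each 120 mm in front (own -x) of its bin; which stands where varies. Origin: centre of its underside, on the board's top. Own +x points to its bin, own +y left along the row. Hinge pin along own x, 15 mm above the origin; end posts 37 mm either side along x, 21 mm high.
- tag_a (a joint): Hinge of the plate tag on holder_a: 60 mm wide (own x), 5 mm thick, 52 mm from pin to beaded free edge. 0: leans to own +y, 49 degrees above level, ORANGE face up; 1.44: leans to own -y, GREEN face up. Upright at 0.72; falls freely to either stop and stays. Pushing the free edge sideways to and past the pin, with under 2 N, tips it over.
- tag_a_edge (a point): Middle of the white bead at the free edge of tag_a, 48 mm from the pin; about 51 mm above the board's top when the tag is at either stop, 32 mm sideways of the pin.
- holder_b: Fixed dark steel tag holder, 84 x 30 mm; one of three alike, 145 mm apart along the board, each 120 mm in front (own -x) of its bin; which stands where varies. Origin: centre of its underside, on the board's top. Own +x points to its bin, own +y left along the row. Hinge pin along own x, 15 mm above the origin; end posts 37 mm either side along x, 21 mm high.
- tag_b (a joint): Hinge of the plate tag on holder_b: 60 mm wide (own x), 5 mm thick, 52 mm from pin to beaded free edge. 0: leans to own +y, 49 degrees above level, ORANGE face up; 1.44: leans to own -y, GREEN face up. Upright at 0.72; falls freely to either stop and stays. Pushing the free edge sideways to and past the pin, with under 2 N, tips it over.
- tag_b_edge (a point): Middle of the white bead at the free edge of tag_b, 48 mm from the pin; about 51 mm above the board's top when the tag is at either stop, 32 mm sideways of the pin.
- holder_c: Fixed dark steel tag holder, 84 x 30 mm; one of three alike, 145 mm apart along the board, each 120 mm in front (own -x) of its bin; which stands where varies. Origin: centre of its underside, on the board's top. Own +x points to its bin, own +y left along the row. Hinge pin along own x, 15 mm above the origin; end posts 37 mm either side along x, 21 mm high.
- tag_c (a joint): Hinge of the plate tag on holder_c: 60 mm wide (own x), 5 mm thick, 52 mm from pin to beaded free edge. 0: leans to own +y, 49 degrees above level, ORANGE face up; 1.44: leans to own -y, GREEN face up. Upright at 0.72; falls freely to either stop and stays. Pushing the free edge sideways to and past the pin, with under 2 N, tips it over.
- tag_c_edge (a point): Middle of the white bead at the free edge of tag_c, 48 mm from the pin; about 51 mm above the board's top when the tag is at either stop, 32 mm sideways of the pin.
- bin_blue: Loose grey open bin, 90 x 115 x 42 mm high, on the board. Origin: centre of its underside. FULL: heaped with blue beads, to 60 mm high. 0.5 kg.
- bin_brass: Loose grey open bin, 90 x 115 x 42 mm high, on the board. Origin: centre of its underside. FULL: heaped with brass and copper beads, to 60 mm high. 0.5 kg.
- bin_empty: Loose grey open bin, 90 x 115 x 42 mm high, on the board. Origin: centre of its underside. EMPTY: bare inside. 0.25 kg.
- jar: Loose amber jar with black lid, 52 mm across, 62 mm high, on the bench left of the board; a bystander. Origin: centre of its underside.
- spool: Loose copper-coloured spool, 52 mm across, 40 mm high, standing on the bench right of the board; a bystander. Origin: centre of its underside.
- ring_stand: Loose dark wooden ring cone, foot 60 mm across, 88 mm high, on the bench left of the board; a bystander. Origin: centre of its underside.
Things that resemble listed ones, but are neither listed nor needed, are in the scene too. Leave any pink or red look-alike of the bin_blue alone.

How it is judged:
By the outcome, as a careful person would: the job done as asked, in the order asked, and still so for the second after the job is handed in, with the robot touching nothing.
It also fails if it takes over 51 s, if anything falls off the work surface, if the arm or the gripper's body presses on something with over 40 N, if the wrist force passes 120 N, or if a joint passes its speed limit or range.

## Working session

There is one attempt and no reset: what is moved stays moved. The work goes in short steps, Python scripts to look and compute and a tool call to move; the robot and the scene stay as the last step left them, time stands still between calls to the robot, and variables do not carry over. Pictures are saved under pics/ and viewed, and the job is handed in when it is done.

Besides the shell and the picture viewer there is one more tool, called after ">>>" in YAML: its name, and indented under it one key for each argument. apply_moves: Moves the arm, as the interface text tells. Its arguments: {"type":"object","properties":{"steps":{"type":"string"},"newtons":{"type":"number"}},"required":["steps"]}

```bash
mkdir -p pics; python3 - <<'E'
from station import arm
import cv2
for n in ("scene","side"):
    p,d=arm.camera(n); cv2.imwrite(f"pics/{n}0.png",p[:,:,::-1])
    import numpy as np; np.save(f"pics/{n}0.npy",d); 
    m=arm.camera_model(n); np.savez(f"pics/{n}_m.npz",**m)
s=arm.state(); print(s['t'],s['position'],s['orientation'],s['ft_force'],s['finger_gap'])
E
```

```text
0.1 [229.88613546 634.13335971 252.36794153] [ 5.32400617e-04  8.18777956e-01  5.74109649e-01 -6.97723618e-04] [ 0.44122825 -0.18179925 -0.10470063] 85.36745438505768
```

View pics/scene0.png

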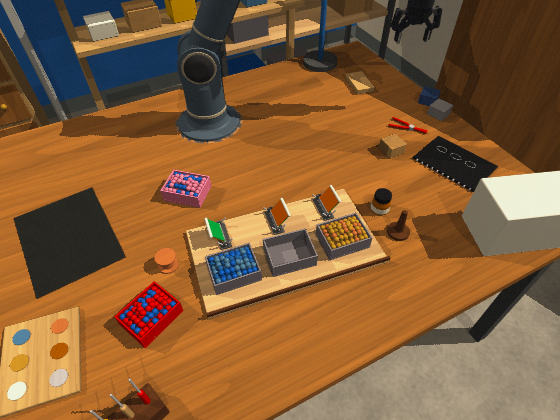

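View pics/side0.png

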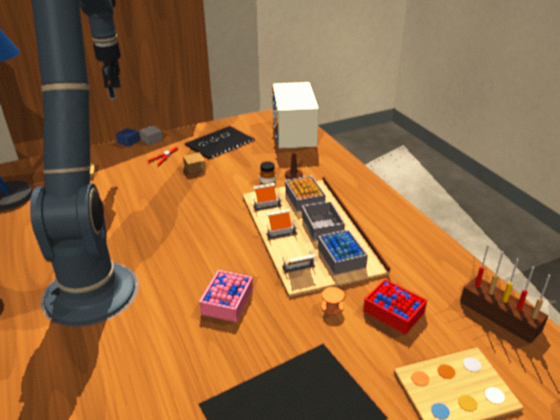

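```bash
python3 - <<'E'
import cv2,numpy as np
a=cv2.imread("pics/scene0.png")[175:285,180:410]; a=cv2.resize(a,None,fx=3.4,fy=3.4,interpolation=cv2.INTER_CUBIC)
cv2.imwrite("pics/c1.png",a)
b=cv2.imread("pics/side0.png")[145:295,230:400]; cv2.imwrite("pics/c2.png",cv2.resize(b,None,fx=4,fy=4,interpolation=cv2.INTER_CUBIC))
E
```

```text
(no output)
```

View pics/c1.png

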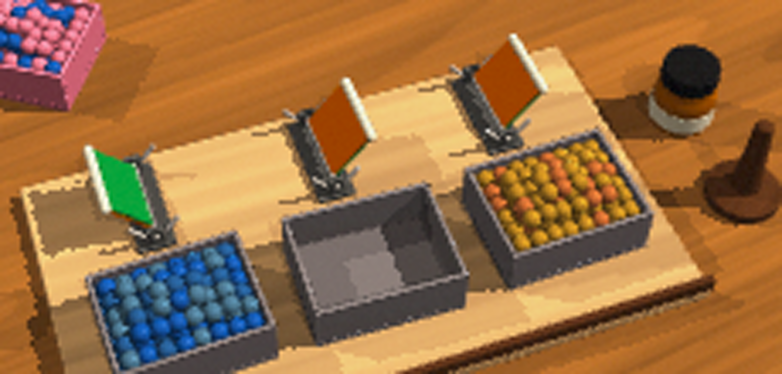

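View pics/c2.png

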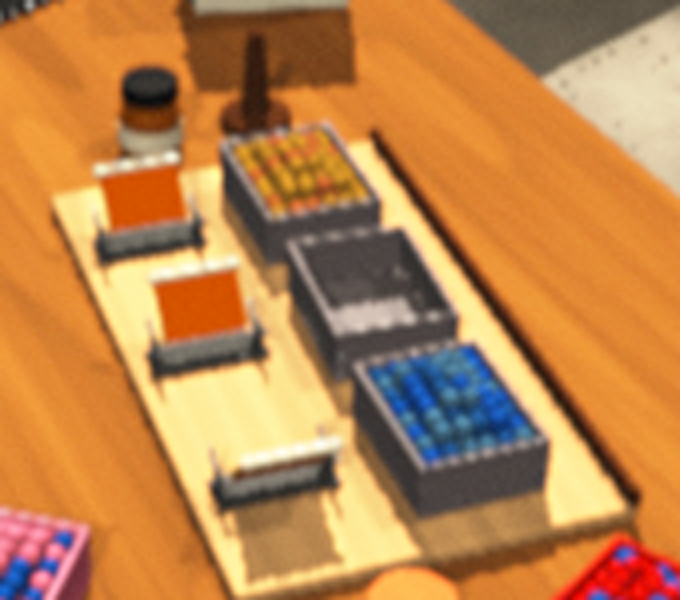

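Blue's tag is already green (leaning right), and the empty bin's tag is orange, so both are right. Only brass's tag, orange at about (336,194) in the scene picture, must be tipped from +y to −y. Locating it now.

```bash
cat > h.py <<'E'
import cv2,numpy as np
def ray(n,uv,z,m=None):
    m=m or dict(np.load(f"pics/{n}_m.npz")); R=cv2.Rodrigues(m['rvec'])[0]; t=np.ravel(m['tvec'])
    C=-R.T@t; r=R.T@np.linalg.inv(m['mtx'])@np.array([*uv,1]); return C+r*(z-C[2])/r[2]
def dep(n,uv,d,m=None):
    m=m or dict(np.load(f"pics/{n}_m.npz")); R=cv2.Rodrigues(m['rvec'])[0]; t=np.ravel(m['tvec'])
    return R.T@(np.linalg.inv(m['mtx'])@np.array([*uv,1])*d-t)
E
python3 - <<'E'
from h import *
np.set_printoptions(precision=1,suppress=True)
f=lambda x,y:(180+x/3.4,175+y/3.4)
g=lambda x,y:(230+x/4,145+y/4)
for nm,p,z in [("bead far",(513,37),63),("bead near",(545,95),63),("mid bead",(347,82),63),("mid bead",(372,137),63),("blue bead",(90,150),63),("blue bead",(108,212),63),("jar top",(690,57),62),("ring tip",(765,122),88)]: print(nm,ray("scene",f(*p),z))
for nm,p,z in [("bead",(97,170),63),("bead",(180,157),63),("post",(100,232),30),("post",(202,222),30),("jar top",(150,83),62),("ring",(255,38),88)]: print("side",nm,ray("side",g(*p),z))
d=np.load("pics/scene0.npy")
# plate points
P=np.array([dep("scene",(u,v),d[v,u]) for u,v in [(325,196),(330,200),(333,205),(336,194),(337,196)]]);print(P)
for n in ("scene","side"):
  d=np.load(f"pics/{n}0.npy")
p=cv2.imread("pics/scene0.png").astype(int); d=np.load("pics/scene0.npy")
mk=(p[...,2]>p[...,1]*2)&(p[...,0]<40)&(p[...,2]>110)
mk[:, :312]=0; mk[:,345:]=0; mk[:180]=0; mk[218:]=0
v,u=np.nonzero(mk); Q=np.array([dep("scene",(a,b),d[b,a]) for a,b in zip(u,v)]); k=Q[:,2]>25; print(k.sum(),Q[k].min(0),Q[k].max(0),np.median(Q[k],0))
E
```

```text
bead far [514.5 174.6  63. ]
bead near [580.4 163.   63. ]
mid bead [495.7  31.3  63. ]
mid bead [555.3  21.8  63. ]
blue bead [ 467.1 -175.    63. ]
blue bead [ 529.  -184.2   63. ]
jar top [599.1 289.7  62. ]
ring tip [697.4 279.5  88. ]
side bead [516.6 175.1  63. ]
side bead [579.8 164.6  63. ]
side post [504.5 143.7  30. ]
side post [578.  122.7  30. ]
side jar top [605.3 277.3  62. ]
side ring [691.6 264.3  88. ]
[[527.5 149.   46.9]
 [549.6 151.1  50.8]
 [569.1 148.4  51.1]
 [551.  167.6  68. ]
 [560.3 164.5  70.4]]
239 [ 510.4 -311.4   28.1] [1155.2  167.5  875.3] [542.2 151.1  47. ]
```

>>> apply_moves:
  steps: "1 0 0 0 0 0 -5.4; 1 0 0 0 0 0 -5.4; 1 -0.02 0.022 0 0 0 0; 1 -0.02 0.022 0 0 0 0; 1 -0.02 0.022 0 0 0 0"
  newtons: 20

```text
t: 0.52
position: [285.7, 564.0, 252.5]
orientation: [0.0, 0.761, 0.649, -0.001]
ft_force: [0.9, -0.4, -0.0]
finger_gap: 25.5
```

>>> apply_moves:
  steps: "1 -0.02 0.022 0 0 0 0; 1 -0.02 0.022 0 0 0 0; 1 -0.02 0.022 0 0 0 0; 1 -0.02 0.022 0 0 0 0; 1 -0.02 0.022 0 0 0 0"

```text
t: 0.93
position: [379.0, 447.2, 252.9]
orientation: [0.0, 0.761, 0.649, -0.0]
ft_force: [0.2, 0.9, -0.4]
finger_gap: -0.1
```

>>> apply_moves:
  steps: "1 -0.02 0.022 0 0 0 0; 1 -0.02 0.022 0 0 0 0; 1 -0.02 0.022 0 0 0 0; 1 -0.02 0.022 0 0 0 0; 1 -0.02 0.022 0 0 0 0"

```text
t: 1.35
position: [471.6, 331.1, 253.0]
orientation: [-0.0, 0.761, 0.649, -0.0]
ft_force: [0.6, 0.1, -1.1]
finger_gap: -0.1
```

>>> apply_moves:
  steps: "1 -0.019 0.02 0 0 0 0; 1 -0.019 0.02 0 0 0 0; 1 -0.019 0.02 0 0 0 0; 1 -0.019 0.02 0 0 0 0; 1 -0.015 0.016 0 0 0 0"

```text
t: 1.77
position: [552.5, 225.0, 252.9]
orientation: [0.0, 0.762, 0.648, -0.0]
ft_force: [-0.1, -0.1, -0.3]
finger_gap: -0.3
```

>>> apply_moves:
  steps: "1 0 0 0.02 0 0 0; 1 0 0 0.02 0 0 0; 1 0 0 0.02 0 0 0; 1 0 0 0.02 0 0 0; 1 0 0 0 0 0 0"

```text
t: 2.18
position: [548.8, 226.2, 168.9]
orientation: [-0.001, 0.761, 0.649, -0.004]
ft_force: [-0.6, -0.1, 0.6]
finger_gap: 0.2
```

```bash
python3 - <<'E'
from station import arm
import cv2,numpy as np
from h import *
print(arm.tips_ahead)
m=arm.camera_model("wrist"); s=arm.state(); p,d=arm.camera("wrist"); print(s['position'],s['t'])
np.savez("pics/wrist_m.npz",**m); np.save("pics/wrist1.npy",d); cv2.imwrite("pics/w1.png",p[:,:,::-1])
E
```

```text
22.0
[548.75466395 226.23709155 168.93416194] 2.1833
```

View pics/w1.png

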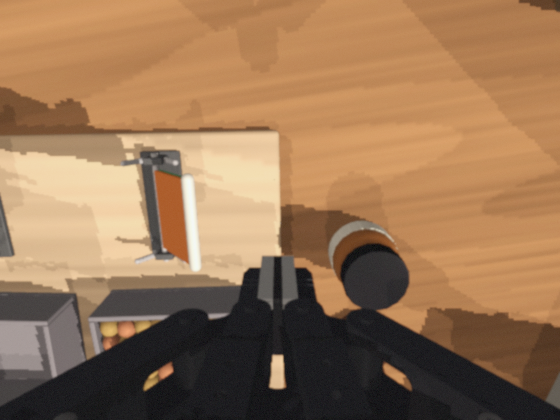

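The wrist picture shows the bead from (188,178) to (196,268), the jar lid at about (372,277), and shut fingertips at about (277,262), all clear of each other.

```bash
python3 - <<'E'
from h import *
np.set_printoptions(precision=1,suppress=True)
for p,z in [((188,178),63),((196,268),63),((372,277),62),((277,258),147),((160,155),33)]: print(p,ray("wrist",p,z))
E
```

```text
(188, 178) [515.8 173.3  63. ]
(196, 268) [577.8 164.4  63. ]
(372, 277) [603.9 282.4  62. ]
(277, 258) [541.6 226.8 147. ]
(160, 155) [501.6 148.9  33. ]
```

>>> apply_moves:
  steps: "1 0 0.007 0.02 0 0 0; 1 0 0 0.02 0 0 0; 1 0 0 0.02 0 0 0; 1 0 0 0.02 0 0 0; 1 0 0 0.02 0 0 0"

```text
t: 2.65
position: [559.5, 226.9, 74.1]
orientation: [0.0, 0.761, 0.649, 0.001]
ft_force: [0.5, -0.4, 0.2]
finger_gap: -0.2
```

>>> apply_moves:
  steps: "1 -0.006 0 0 0 0 0; 1 -0.006 0 0 0 0 0; 1 -0.006 0 0 0 0 0; 1 -0.006 0 0 0 0 0; 1 -0.006 0 0 0 0 0"

```text
t: 3.07
position: [554.6, 196.1, 75.0]
orientation: [0.0, 0.761, 0.648, 0.001]
ft_force: [-0.8, 0.5, -0.1]
finger_gap: -0.1
```

>>> apply_moves:
  steps: "1 -0.006 0 0 0 0 0; 1 -0.006 0 0 0 0 0; 1 -0.006 0 0 0 0 0; 1 -0.006 0 0 0 0 0; 1 -0.006 0 0 0 0 0"

```text
t: 3.48
position: [548.8, 166.5, 73.4]
orientation: [-0.0, 0.761, 0.649, 0.0]
ft_force: [-0.5, -0.4, 0.0]
finger_gap: -0.1
```

>>> apply_moves:
  steps: "1 -0.006 0 0 0 0 0; 1 -0.006 0 0 0 0 0; 1 -0.006 0 0 0 0 0; 1 -0.003 0 0 0 0 0; 1 0 0 0 0 0 0"

```text
t: 3.9
position: [545.4, 145.1, 73.2]
orientation: [0.0, 0.762, 0.648, -0.0]
ft_force: [0.1, 0.1, 0.6]
finger_gap: -0.4
```

```bash
python3 - <<'E'
from station import arm
import cv2,numpy as np
p,d=arm.camera("scene"); a=p[150:290,180:420,::-1]; b,_=arm.camera("side"); b=b[145:285,210:450,::-1]
cv2.imwrite("pics/s2.png",cv2.resize(np.vstack([a,b]),None,fx=2.1,fy=2.1,interpolation=cv2.INTER_CUBIC))
E
```

```text
(no output)
```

View pics/s2.png

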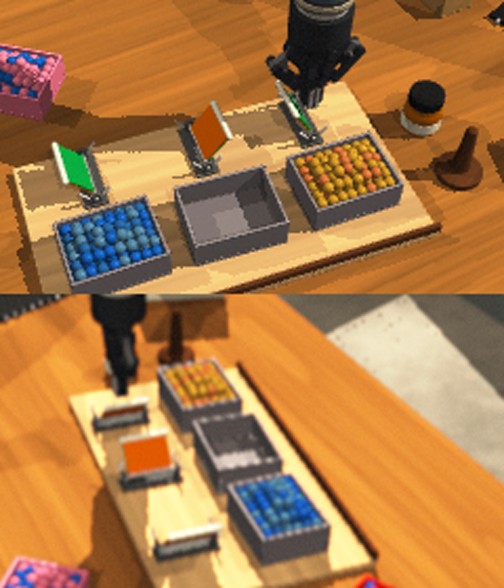

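The brass tag has tipped over and shows green at about (293,110) in this picture. Withdrawing the fingers.

>>> apply_moves:
  steps: "1 0.012 0 0 0 0 0; 1 0.015 0 0 0 0 0; 1 0.015 0 0 0 0 0; 1 0.01 0 -0.01 0 0 0; 1 0 0 -0.02 0 0 0"

```text
t: 4.42
position: [552.2, 202.5, 102.0]
orientation: [-0.001, 0.759, 0.651, -0.001]
ft_force: [0.0, 0.1, -0.5]
finger_gap: -0.1
```

>>> apply_moves:
  steps: "1 0 0 -0.025 0 0 0; 1 0 0 -0.03 0 0 0; 1 0 0 -0.03 0 0 0; 1 0 0 -0.025 0 0 0; 1 0 0 0 0 0 0"

```text
t: 4.83
position: [556.8, 200.6, 220.1]
orientation: [0.002, 0.761, 0.649, 0.006]
ft_force: [0.0, -0.1, -0.2]
finger_gap: -0.1
```

>>> apply_moves:
  steps: "1 0.02 0 -0.01 0 0 0; 1 0.025 0 -0.01 0 0 0; 1 0.025 0 -0.01 0 0 0; 1 0.02 0 0 0 0 0; 1 0 0 0 0 0 0"

```text
t: 5.25
position: [567.0, 294.0, 244.0]
orientation: [-0.001, 0.758, 0.652, 0.002]
ft_force: [-1.7, -0.0, 0.3]
finger_gap: 0.4
```

```bash
python3 - <<'E'
from station import arm
import cv2,numpy as np
p,d=arm.camera("scene"); a=p[150:290,180:420,::-1]; b,_=arm.camera("side"); b=b[145:285,210:450,::-1]
cv2.imwrite("pics/s3.png",cv2.resize(np.vstack([a,b]),None,fx=2.1,fy=2.1,interpolation=cv2.INTER_CUBIC))
print(arm.state()['t'])
E
```

```text
5.35
```

View pics/s3.png

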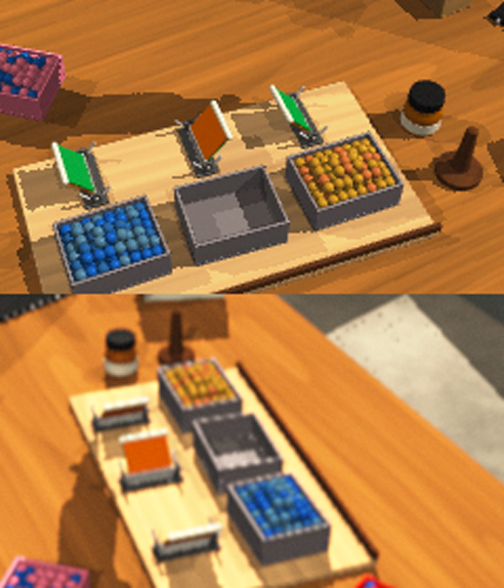

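```bash
python3 - <<'E'
from h import *
np.set_printoptions(precision=1,suppress=True)
f=lambda x,y:(180+x/2.1,150+y/2.1)
for p in [(275,90),(306,130),(57,150),(68,186)]: print(ray("scene",f(*p),63))
from station import arm
p,d=arm.camera("scene"); cv2.imwrite("pics/s4.png",cv2.resize(p[180:235,190:350,::-1],None,fx=5,fy=5,interpolation=cv2.INTER_CUBIC))
E
```

```text
[511.8 112.1  63. ]
[589.3 111.8  63. ]
[ 475.2 -176.2   63. ]
[ 533.3 -184.2   63. ]
```

View pics/s4.png

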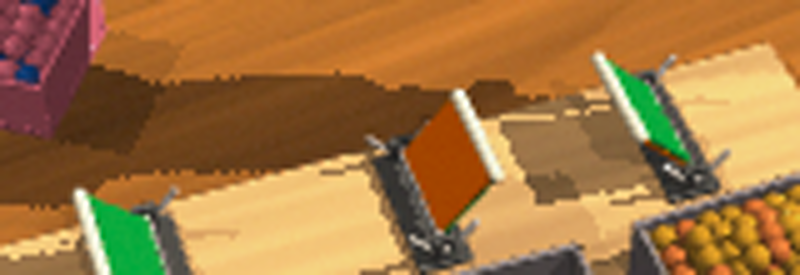

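```bash
python3 - <<'E'
from h import *
for p in [(600,57),(645,140)]: print(ray("scene",(190+p[0]/5,180+p[1]/5),63))
from station import arm
s=arm.state();print(s['t'],s['ft_force'])
arm.finish_job()
E
```

```text
[505.84719324 112.59877073  63.        ]
[569.3987267  103.24235606  63.        ]
5.4 [ 0.03769129 -0.57223027 -0.95497759]
the job is handed in; nothing more can be done
```

I tipped one tag, the one in front of the brass bin, from orange to green with the closed fingertips. The other two were already right (blue bin green, empty bin orange), so I left them alone. I handed the job in at about 5.4 s.

- **Tag position:** the last scene picture shows green, orange, green for the blue, empty and brass bins. I measured the brass tag's bead centre at about (538, 108) mm, against about (537, 106) mm expected at the green stop.
- **Force:** no reading during the push stood out from the sensor noise of about 1 N.
- **Everything else:** the bins, jar and ring stand look unmoved in the pictures, and the arm was clear of everything. I did not check the spool in the final pictures; the arm never went near it.

No check failed. An earlier, rougher pixel reading of the same bead came out about 10 mm off (centre about (550, 112) mm). I took it again in an enlarged crop, which gave the figure above.

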